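# Set the end stop of the boring jig and hold it

## Robot

A 7-joint arm with a two-finger parallel gripper is mounted at the origin on the work surface. World frame = base frame: x ahead of the robot, y to its left, z up, the work surface at z = 0. Lengths are in m, angles in rad, forces in N, time in s.
With the tool pointing down it reaches from about 0.425 to 0.875 m from the base axis. Payload 4.7 kg.
Tool frame: the origin (TCP) lies midway between the tips of the shut fingers; the grasp point (between the pads) lies 19 mm behind it; z points along the fingers, y is the line along which they close (so a half turn about z gives the same grasp; the last joint's range is limited). The gripper opens to 87 mm and grips with 3 to 60 N. Pads are 19 mm wide; open, the fingers measure 117 mm over their backs; the gripper's body (75 mm by 190 mm) begins 51 mm behind the grasp point.
Start: joints at [-1.118, 0.321, -0.07, 1.45, 0.023, 1.371, -0.057], TCP at [0.276, 0.588, 0.223] pointing down, gripper open.
Joint ranges: [-2.86, 2.86], [-0.3, 2.09], [-1.38, 1.24], [0.06, 2.45], [-1.56, 4.7], [0.09, 2.05], [-2.69, 2.69]. Speed limits (rad/s): [2.57, 2.57, 3.14, 3.14, 3.14, 3.14, 3.14].

## Interface

Orientations are given as a rotation vector (axis times angle).
In Python, from bench import ctrl, get_image, calibration gives the robot as it stands.
- The arm moves only by the tool apply_moves, never from a script. Its arguments are lists of equal length, an entry for each row: "dp": the shift along the tool's x, y, z in m, a list of three; "twist": the turn, a rotation vector about the tool's x, y, z in rad, a list of three; "fingers": the closure, from 0 (fully open) to 1 (shut). In form: {"dp": [[dx, dy, dz], ...], "twist": [[ax, ay, az], ...], "fingers": [fingers, ...]}. A call has 1 to 10 rows; each row shifts and turns the commanded pose from where the row before left it, along the tool's axes as they then stand; what a row does not reach is not made up. A row lasts 1/10 s, in which the tool goes at most 50 mm and 8.59 degrees, less where a joint would pass 70% of its speed; a pose out of reach is approached as far as the arm can. A call is refused whole if a number of a shift passes 0.05 or a number of a turn 0.15, either way. A call with a gripper value outside its range is refused whole. The fingers move at their own pace and stop on an object; "newtons" is the grip in N (left out, the last holds). Time passes only in rows, so rows that do not move let the fingers close. It gives the time, the measured TCP pose, the force, the opening and the grip force at its end, in the units of the state.
- ctrl.get_state(): the state, without advancing time (a new reading comes with each control period).
- get_image(name): name is "scene" or "top"; returns the picture (384x512x3 uint8, red, green, blue); there is no depth.
- calibration(name): a dict with "fx", "fy", "cx", "cy" (pixels), "eye" and "attitude" of the camera in the world. Camera axes: x right, y up, looking along -z (the intrinsics and any distortion apply to the point x, -y, -z); pixel columns grow to the right and rows downward; lengths in m; the calibration is good to about 2 mm. A picture is of the moment at which its call begins. calibration takes no time and is no camera call.
- ctrl.close_job(): hands the job in; it is judged then, once.
The state is a dict: "time": time; "joint_positions": joint angles; "qd": joint speeds; "joint_torque": joint torques, N m; "position": TCP position; "tool_rot": TCP orientation; "ft_force": force on the tool from outside, world axes, zero at the start; "torque": the same for the moment, N m; "grip_width": opening from 0.0 (shut) to 1.0 (fully open); "grip_force": force on a finger pad.
Only numpy, scipy, OpenCV 4.12 (cv2) and the standard library are available. Lean on these libraries where they do the work, as an engineer would, in place of code of your own. Each camera call takes 0.05 s, during which the arm holds its last target. There are 200 camera calls.

## Task

On the wooden boring jig, first press both steel drill bushes down until their heads sit fully home on the drill bridge. Then pinch the upright handle of the telescoping stop arm so that the lock button in its end face is squeezed in, draw the arm out until the 150 mm line of its scale is at the mouth of the housing, and finish still holding it there with the button squeezed in, so that I can push the board up against it. Leave the board and everything else on the bench where it is.

Things in the scene. Friction and masses are not known exactly. Their poses are not given: they have to be found in the camera images.
- jig: Boring jig screwed to the bench: brown base board 18 mm thick, x -106 to 115, y -230 to 260 mm; on it an aluminium housing x 0 to 50, y 0 to 240, top at 62 mm, its black collar at y 0 is the mouth; a drill bridge x -102 to 50, y 65 to 215, top at 74 mm. Origin: on the bench below the housing's front face at the mouth. z up, y from the mouth along the housing (the arm is drawn out along -y), x to the back.
- bush_a (a joint): how far drill bush A stands proud, m: 0 = its head rests fully home on the bridge, up to 0.010. Bushes start 4 to 9 mm proud. A tight sliding fit: it moves down only while pushed with more than about 5 N, stays where it is left, and stops dead when home (push with 10 to 20 N to be sure).
- bush_b (a joint): the same for drill bush B.
- bush_a_top (a point): centre of the top of bush A, a round steel bush standing upright in the bridge, head 22 mm across and 8 mm high with an 8 mm hole; at x -45, y 105 mm in the jig; its top is 82 mm above the bench when home.
- bush_b_top (a point): the same for bush B, at x -45, y 175 mm in the jig.
- scale_reading (a joint): scale reading of the telescoping arm, m: from the mouth to the stop face = back face of the handle (0.150 = the 150 mm line at the mouth). 0 to 0.170, starts at 0.055 to 0.085. Lines every 10 mm; those at 50, 100, 150 run right across the bar. Locked while the button is out; with it in, the arm slides freely and a return spring draws it in with 3 N. It locks where it stands when the button comes out.
- bar_top (a point): point of the arm on the top of its flat steel bar (27.5 mm wide, top 38 mm above the bench), on the bar's centre line, at the zero of the scale, where the bar meets the handle's back face. The scale lines run from here towards the mouth.
- stop_arm: the telescoping arm: a flat steel bar ending in a black plastic upright handle 30 mm wide (jig x 10 to 40), 34 mm thick along jig y, top 92 mm above the bench. The handle's flat back face looks to the mouth (jig +y); its end face looks away from it (jig -y) and carries the button. Foot 40 mm wide, up to 43 mm above the bench; a thin stop flag stands out to the front. Origin: on the bench at jig x 0, in the plane of the back face. Axes as the jig's.
- grip_mid (a point): point of the arm midway between the handle's back face and the outer face of the button when it is out (21 mm from each along jig y), on the handle's centre line (jig x 25), 70 mm above the bench: the place to pinch with the fingers closing along jig y, one on the back face, the other on the button. 42 mm wide with the button out, 36 mm with it in.
- button_travel (a joint): how far the lock button is pressed in, m: 0 = out (locked), 0.006 = fully in; the arm is free from about 0.001 on. Spring: 6 N to start, 10 N fully in; a grip of 20 N or more keeps it in.
- lock_button: the steel lock button, 24 mm wide and 28 mm high, standing 8 mm out of the handle's end face, 2 mm when fully in; pressed along jig +y, towards the mouth. Origin: centre of its outer face, 70 mm above the bench.
- board: pine board 70 x 270 x 19 mm lying on the jig's base along the housing, under the bridge; origin at the centre of its underside. To be left alone.
- collar: small steel ring, 20 mm across, 10 mm high, lying on the jig's base behind the arm. To be left alone.
- screwdriver: screwdriver with yellow handle, 210 mm, on the bench. To be left alone.
- hammer: hammer, 300 mm, on the bench. To be left alone.
- clamp: F-clamp with steel bar 250 mm long and blue jaws, lying on the bench. To be left alone.
- drill: black cordless drill lying on its side, about 210 x 220 mm, 60 mm high. To be left alone.
- carton: open cardboard box of screws, 150 x 110 x 100 mm. To be left alone.
- square: try square with dark wooden stock 120 mm and steel blade 170 mm, lying flat. To be left alone.

How it is judged:
On the way, in this order (a step that is already met when the one before it is completed fails the run):
1. both drill bushes are pressed home (less than 1.5 mm proud) (value of joint each of bush_a, bush_b below 0.0015 m), for 0.2 s.
2. the handle is pinched and the lock button squeezed in, before the arm is drawn out (reading still below 120 mm) (value of joint button_travel above 0.004 m and contact force between the fingers and lock_button above 3 N and value of joint scale_reading below 0.12 m), for 0.2 s.
At the end, for the whole second after the job is handed in: Both bushes less than 1.5 mm proud; the arm stands still with its reading within 4 mm of 150 mm, with the fingers squeezing the lock button (more than 3 N) in by more than 4 mm of its 6 mm (all of step 1 and value of joint button_travel above 0.004 m and contact force between the fingers and lock_button above 3 N and value of joint scale_reading between 0.146 and 0.154 m and velocity of joint scale_reading between -0.01 and 0.01 m/s); the arm keeps its last pose, push and grip.
It fails at once if the board or the ring on the jig is moved more than 15 mm (distance of any of board, collar from where it was at the start of the episode above 0.015 m).
It fails at once if a tool or the box of screws on the bench is moved more than 30 mm (distance of any of screwdriver, hammer, clamp, drill, carton, square from where it was at the start of the episode above 0.03 m).
It also fails if it takes over 38 s, if anything falls off the work surface, if the arm or the gripper's body presses on something with over 40 N, if the wrist force passes 120 N, or if a joint passes its speed limit or range.

## Working session

There is one attempt and no reset: what is moved stays moved. The work goes in short steps, Python scripts to look and compute and a tool call to move; the robot and the scene stay as the last step left them, time stands still between calls to the robot, and variables do not carry over. Pictures are saved under pics/ and viewed, at most 10 in all, crops included, and the job is handed in when it is done.

Besides the shell and the picture viewer there is one more tool, called after "Emit:" in YAML: its name, and indented under it one key for each argument. apply_moves: Moves the arm, as the interface text tells. Its arguments: {"type":"object","properties":{"dp":{"type":"array"},"twist":{"type":"array"},"fingers":{"type":"array"},"newtons":{"type":"number"}},"required":["dp","twist","fingers"]}

```bash
mkdir -p pics; python3 - <<'E'
from bench import ctrl,get_image,calibration
import cv2
s=ctrl.get_state();print({k:s[k] for k in('time','position','tool_rot','ft_force','grip_width')})
for n in('scene','top'):
    cv2.imwrite(f'pics/{n}0.png',get_image(n)[:,:,::-1]);print(calibration(n))
E
```

```text
{'time': 0.0, 'position': array([0.27592567, 0.58792606, 0.22147792]), 'tool_rot': array([-6.83495920e-01, -3.06600188e+00,  2.91957141e-03]), 'ft_force': array([-0.25285714, -0.8753855 , -0.11274939]), 'grip_width': 0.9976596104128373}
{'fx': 369.09010358433153, 'fy': 369.09010358433153, 'cx': 262.1584543033894, 'cy': 194.19306777957723, 'eye': array([ 1.24545389, -0.39578709,  0.81378511]), 'attitude': array([0.74147041, 0.43692058, 0.96459003])}
{'fx': 423.7832408822053, 'fy': 423.7832408822053, 'cx': 253.3717621387743, 'cy': 192.07959238451014, 'eye': array([0.36249411, 0.03075308, 1.24075656]), 'attitude': array([ 0.10734114, -0.13968868, -1.58799508])}
```

View pics/top0.png

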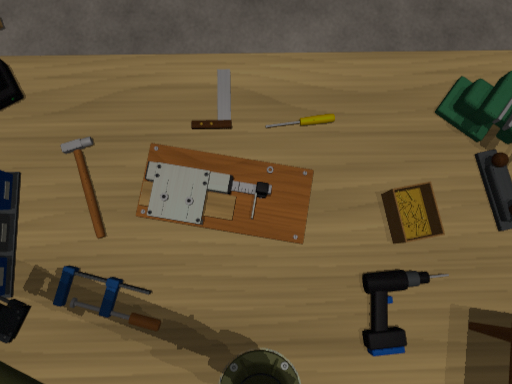

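View pics/scene0.png

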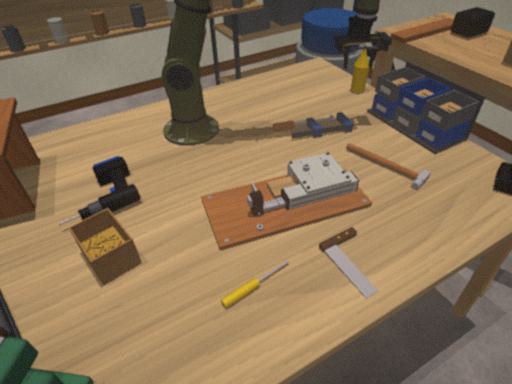

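The top view shows the brown base at about (140–312, 145–242). The bridge is on its left, with bushes near (163,198) and (190,202). The handle is at (263,189), so jig y points image-left (world +y).

```bash
cat > h.py <<'E'
import cv2,numpy as np
from scipy.spatial.transform import Rotation as R
from bench import ctrl,get_image,calibration
def ray(n,uv):
    c=calibration(n);uv=np.atleast_2d(uv).astype(float)
    d=np.c_[(uv[:,0]-c['cx'])/c['fx'],-(uv[:,1]-c['cy'])/c['fy'],-np.ones(len(uv))]
    return np.array(c['eye']),R.from_rotvec(c['attitude']).apply(d)
def plane(n,uv,z):
    e,d=ray(n,uv);return e+d*((z-e[2])/d[:,2])[:,None]
def proj(n,p):
    c=calibration(n);q=R.from_rotvec(c['attitude']).inv().apply(np.atleast_2d(p)-c['eye'])
    return np.c_[c['cx']+c['fx']*q[:,0]/-q[:,2],c['cy']-c['fy']*q[:,1]/-q[:,2]]
E
python3 - <<'E'
from h import *
im=cv2.imread('pics/top0.png');hsv=cv2.cvtColor(im,cv2.COLOR_BGR2HSV)
print(hsv[215,270],hsv[250,270])
h=hsv[...,0].astype(int);roi=np.zeros(h.shape,np.uint8);roi[135:255,125:325]=1
ref=hsv[215,270].astype(int)
m=((abs(h-ref[0])<=3)&(hsv[...,1]>150)).astype(np.uint8)*roi
m=cv2.morphologyEx(m,cv2.MORPH_OPEN,np.ones((3,3)))
c=np.vstack([k for k in cv2.findContours(m,0,1)[0] if cv2.contourArea(k)>100])[:,0]
w=plane('top',c,.018)[:,:2]*1000
r=cv2.minAreaRect(w.astype(np.float32));print(r,cv2.boxPoints(r).round(1))
big=cv2.resize(im[135:255,125:325],None,fx=4,fy=4,interpolation=cv2.INTER_CUBIC)
s=cv2.imread('pics/scene0.png')[140:250,195:380]
mm=cv2.resize(m[135:255,125:325]*255,None,fx=2,fy=2)
cv2.imwrite('pics/crop.png',big[:, :800])
cv2.imwrite('pics/cropscene.png',cv2.resize(s,None,fx=4,fy=4,interpolation=cv2.INTER_CUBIC))
E
```

```text
[ 14 191 108] [ 19 119 124]
((556.594970703125, 85.23014831542969), (489.5533142089844, 220.6359405517578), 79.27945709228516) [[ 402.7 -134.8]
 [ 619.5 -175.8]
 [ 710.5  305.2]
 [ 493.7  346.3]]
```

View pics/crop.png

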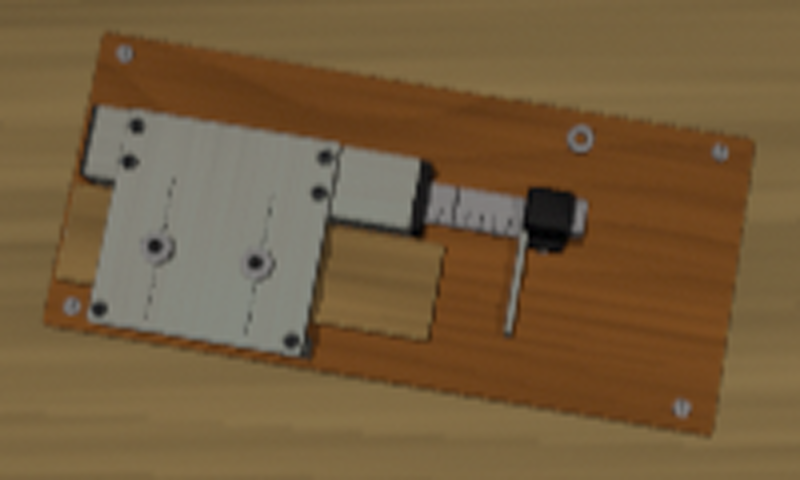

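Base fit 489.6 × 220.6 mm matches the spec. In crop pixels, bushes are at (155,246) and (256,263), the mouth at about x 428, the 50 mm line at x 457 and the handle's back edge near (527,212). Next I cross-check these and compute targets.

```bash
cat >> h.py <<'E'
yj=np.array([91.0,481.0]);yj/=np.hypot(*yj);xj=np.array([yj[1],-yj[0]])
O=np.array([.4027,-.1348])+.106*xj+.230*yj
def J2W(x,y): return O+x/1000*xj+y/1000*yj
def W2J(p): d=np.atleast_2d(p)[:,:2]-O; return np.c_[d@xj,d@yj]*1000
def tool(): # current tool pose and world->tool
    s=ctrl.get_state();return s,R.from_rotvec(s['tool_rot'])
E
python3 - <<'E'
from h import *
o=np.array([125,135])
f=lambda a,z:W2J(plane('top',np.array(a)/4+o,z)).round(1)
print('O',O)
print('bushes',f([[155,246],[256,263]],.088))
print('mouth',f([[431,205]],.058),'line50',f([[457,204]],.038),'handle back',f([[527,189],[524,228]],.092),'button',f([[587,215]],.084))
s,T=tool()
print(s['time'],s['position'],T.as_matrix().round(3))
for n,p in dict(A=J2W(-45,105),B=J2W(-45,175)).items():
    print(n,p,'tool after twist', end=' ')
    a=np.array([[-xj[0],yj[0],0],[-xj[1],yj[1],0],[0,0,-1]])
    print(a.T@np.r_[p-s['position'][:2],0])
E
```

```text
O [0.54960753 0.07148664]
bushes [[-45.7 173.8]
 [-45.7 103.6]]
mouth [[18.9 -5.8]] line50 [[ 26.1 -22.9]] handle back [[ 35.4 -71. ]
 [  8.2 -73.4]] button [[  25.7 -114.9]]
0.1 [0.2759797  0.58796045 0.22157843] [[-0.905  0.425 -0.001]
 [ 0.425  0.905 -0.002]
 [-0.    -0.002 -1.   ]]
A [0.52491049 0.18302164] tool after twist [-0.31986674 -0.35160667  0.        ]
B [0.53792291 0.25180156] tool after twist [-0.31986674 -0.28160667  0.        ]
```

Emit:
apply_moves:
  dp:
    - [-0.032,-0.028,0]
    - [-0.032,-0.028,0]
    - [-0.032,-0.028,0]
    - [-0.032,-0.028,0]
    - [-0.032,-0.028,0]
    - [-0.032,-0.028,0.02]
    - [-0.032,-0.028,0.02]
    - [-0.032,-0.028,0.02]
    - [-0.032,-0.028,0.02]
    - [0,0,0.02]
  twist:
    - [0,0,-0.126]
    - [0,0,-0.125]
    - [0,0,0]
    - [0,0,0]
    - [0,0,0]
    - [0,0,0]
    - [0,0,0]
    - [0,0,0]
    - [0,0,0]
    - [0,0,0]
  fingers: [1,1,1,1,1,1,1,1,1,1]
  newtons: 20

```text
time: 1.1
position: [0.503, 0.2709, 0.1216]
tool_rot: [0.311, 3.123, -0.006]
ft_force: [0.8, -0.5, 0.7]
grip_width: 0.172
grip_force: 0.0
```

```bash
cat > d.py <<'E'
from h import *
s,T=tool()
a=np.array([[-xj[0],yj[0],0],[-xj[1],yj[1],0],[0,0,-1]])
print(s['time'],s['position'],'err twist',(T.inv()*R.from_matrix(a)).as_rotvec().round(3),'F',s['ft_force'].round(1),'grip',s['grip_width'],s['grip_force'],'jig',W2J(s['position']).round(1))
for n,p in dict(A=[*J2W(-45,105),.095],B=[*J2W(-45,175),.095],G=[*J2W(25,-94),.051]).items(): print(n,T.inv().apply(np.array(p)-s['position']).round(4))
E
python3 d.py
```

```text
1.1 [0.50299345 0.27087289 0.12162382] err twist [-0.003  0.003 -0.011] F [ 0.8 -0.5  0.7] grip 0.17157538185473795 0.0 jig [[-82.9 187.2]]
A [-0.0387 -0.0817  0.027 ]
B [-0.0379 -0.0117  0.0268]
G [-0.1108 -0.2798  0.0719]
```

Emit:
apply_moves:
  dp:
    - [-0.019,-0.006,0]
    - [-0.019,-0.006,0.01]
    - [0,0,0.017]
    - [0,0,0]
  twist:
    - [0,0,-0.011]
    - [0,0,0]
    - [0,0,0]
    - [0,0,0]
  fingers: [1,1,1,1]

```text
time: 1.5
position: [0.5322, 0.2584, 0.0928]
tool_rot: [-0.279, -3.125, 0.005]
ft_force: [-0.5, 0.8, -0.1]
grip_width: 0.005
grip_force: 0.0
```

```bash
python3 d.py
```

```text
1.5 [0.532241   0.25838711 0.09277778] err twist [-0.004 -0.004  0.009] F [-0.5  0.8 -0.1] grip 0.005078145690591879 0.0 jig [[-51.8 180.4]]
A [-0.0061 -0.0755 -0.002 ]
B [-0.0067 -0.0055 -0.0022]
G [-0.0745 -0.2749  0.0424]
```

Emit:
apply_moves:
  dp:
    - [-0.006,-0.005,0]
    - [0,0,0]
    - [0,0,0]
  twist:
    - [0,0,0]
    - [0,0,0]
    - [0,0,0]
  fingers: [1,1,1]

```text
time: 1.8
position: [0.5393, 0.2542, 0.0965]
tool_rot: [0.277, 3.128, 0.001]
ft_force: [-0.5, -0.1, -0.3]
grip_width: 0.007
grip_force: 0.0
```

```bash
python3 d.py; python3 - <<'E'
from h import *
im=get_image('scene')[130:240,220:380,::-1]
cv2.imwrite('pics/s1.png',cv2.resize(im,None,fx=4.5,fy=4.5,interpolation=cv2.INTER_CUBIC))
E
```

```text
1.8 [0.53927175 0.2541634  0.09654587] err twist [0.001 0.001 0.01 ] F [-0.5 -0.1 -0.3] grip 0.006760762660421818 0.0 jig [[-44.1 177.6]]
A [ 0.0016 -0.0726  0.0015]
B [ 0.0009 -0.0026  0.0015]
G [-0.0663 -0.2723  0.0453]
```

View pics/s1.png

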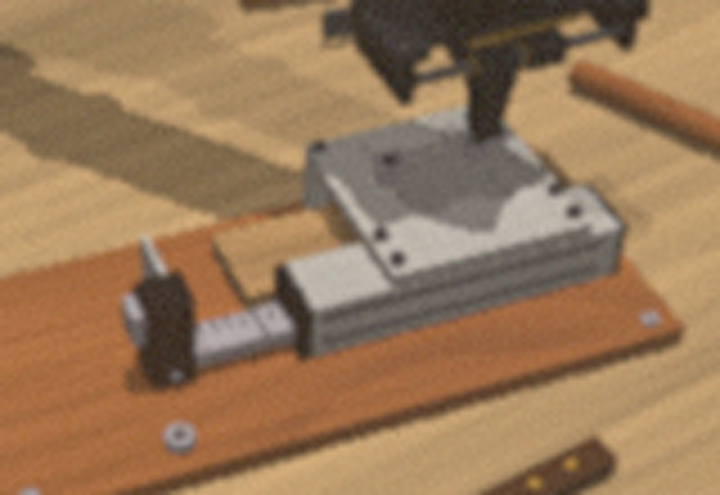

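The shut fingertips stand over bush B near (487,138), and bush A is visible at (388,158). Pressing B.

Emit:
apply_moves:
  dp:
    - [0,-0.002,0.005]
    - [0,0,0.004]
    - [0,0,0.003]
    - [0,0,0.002]
    - [0,0,0.001]
    - [0,0,0]
  twist:
    - [0,0,0]
    - [0,0,0]
    - [0,0,0]
    - [0,0,0]
    - [0,0,0]
    - [0,0,0]
  fingers: [1,1,1,1,1,1]

```text
time: 2.45
position: [0.5385, 0.252, 0.0824]
tool_rot: [0.277, 3.129, 0.0]
ft_force: [-3.7, -2.2, 10.8]
grip_width: 0.003
grip_force: 5.9
```

Emit:
apply_moves:
  dp:
    - [0,0,0.001]
    - [0,0,0.001]
    - [0,0,0]
  twist:
    - [0,0,0]
    - [0,0,0]
    - [0,0,0]
  fingers: [1,1,1]

```text
time: 2.75
position: [0.5386, 0.252, 0.0823]
tool_rot: [0.277, 3.129, 0.001]
ft_force: [-7.3, -4.6, 22.7]
grip_width: 0.002
grip_force: 10.9
```

Stopped dead at 82.3 mm under 23 N, so B is home. Now A.

Emit:
apply_moves:
  dp:
    - [0,0,-0.02]
    - [0,-0.015,0]
    - [0,-0.025,0]
    - [0,-0.02,0]
    - [0,-0.01,0]
    - [0,0,0]
    - [0,0,0]
  twist:
    - [0,0,0]
    - [0,0,0]
    - [0,0,0]
    - [0,0,0]
    - [0,0,0]
    - [0,0,0]
    - [0,0,0]
  fingers: [1,1,1,1,1,1,1]

```text
time: 3.45
position: [0.5261, 0.1836, 0.0985]
tool_rot: [0.277, 3.129, 0.001]
ft_force: [-0.2, -1.0, -0.5]
grip_width: 0.006
grip_force: 0.0
```

```bash
python3 d.py
```

```text
3.45 [0.52611918 0.18364611 0.0984527 ] err twist [ 0.001 -0.     0.01 ] F [-0.2 -1.  -0.5] grip 0.0057160295929596545 0.0 jig [[-43.9 105.8]]
A [ 0.0011 -0.0008  0.0035]
B [0.0004 0.0692 0.0035]
G [-0.0669 -0.2006  0.0473]
```

Emit:
apply_moves:
  dp:
    - [0.001,-0.001,0.006]
    - [0,0,0.004]
    - [0,0,0.003]
    - [0,0,0.003]
    - [0,0,0.002]
    - [0,0,0.001]
    - [0,0,0]
  twist:
    - [0,0,0]
    - [0,0,0]
    - [0,0,0]
    - [0,0,0]
    - [0,0,0]
    - [0,0,0]
    - [0,0,0]
  fingers: [1,1,1,1,1,1,1]

```text
time: 4.15
position: [0.525, 0.1835, 0.0823]
tool_rot: [-0.276, -3.129, -0.002]
ft_force: [-6.8, -1.0, 19.3]
grip_width: 0.007
grip_force: 9.5
```

A is home at 82.3 mm under 19 N. Lift, open and go above the handle.

Emit:
apply_moves:
  dp:
    - [0,0,-0.03]
    - [0,0,-0.03]
    - [-0.016,-0.04,0]
    - [-0.016,-0.04,0]
    - [-0.016,-0.04,0]
    - [-0.013,-0.04,0]
    - [-0.006,-0.025,0]
    - [0,-0.013,0]
    - [0,0,0]
    - [0,0,0]
  twist:
    - [0,0,0]
    - [0,0,0]
    - [0,0,0.01]
    - [0,0,0]
    - [0,0,0]
    - [0,0,0]
    - [0,0,0]
    - [0,0,0]
    - [0,0,0]
    - [0,0,0]
  fingers: [0,0,0,0,0,0,0,0,0,0]

```text
time: 5.15
position: [0.5543, -0.0226, 0.1392]
tool_rot: [-0.29, -3.128, -0.002]
ft_force: [-0.3, 0.2, 0.4]
grip_width: 0.834
grip_force: 0.0
```

```bash
python3 d.py; python3 - <<'E'
from h import *
im=get_image('scene')[130:240,220:380,::-1]
cv2.imwrite('pics/s2.png',cv2.resize(im,None,fx=4.5,fy=4.5,interpolation=cv2.INTER_CUBIC))
E
```

```text
5.15 [ 0.5543132  -0.02256721  0.13923056] err twist [ 0.001 -0.001  0.002] F [-0.3  0.2  0.4] grip 0.833761412577481 0.0 jig [[ 22.1 -91.5]]
A [0.0667 0.1966 0.0445]
B [0.0665 0.2666 0.0446]
G [-0.0029 -0.0026  0.0882]
```

View pics/s2.png

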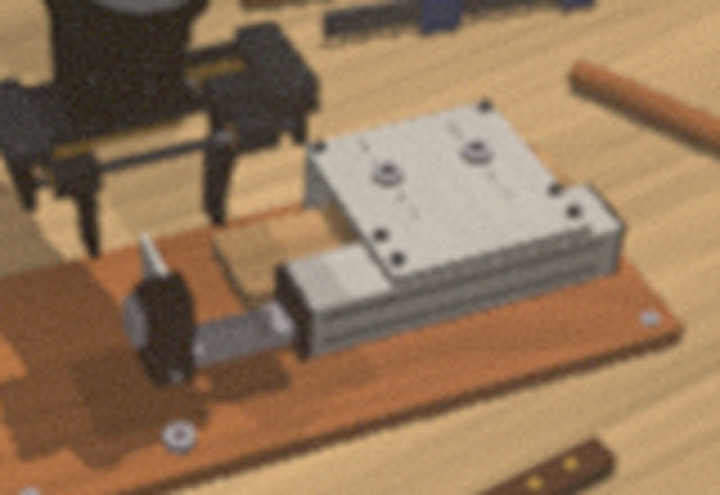

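Bushes at (388,174) and (477,152) look seated. The open fingers at (92,240) and (215,210) straddle the handle. Descend.

Emit:
apply_moves:
  dp:
    - [-0.003,-0.003,0]
    - [0,0,0.02]
    - [0,0,0.025]
    - [0,0,0.025]
    - [0,0,0.017]
    - [0,0,0]
    - [0,0,0]
  twist:
    - [0,0,0]
    - [0,0,0]
    - [0,0,0]
    - [0,0,0]
    - [0,0,0]
    - [0,0,0]
    - [0,0,0]
  fingers: [0,0,0,0,0,0,0]
  newtons: 25

```text
time: 5.9
position: [0.5572, -0.0274, 0.0528]
tool_rot: [0.291, 3.128, 0.0]
ft_force: [-0.4, 0.3, -0.1]
grip_width: 1.0
grip_force: 0.0
```

```bash
python3 d.py
```

```text
5.9 [ 0.55715633 -0.02739802  0.05280868] err twist [0.    0.    0.001] F [-0.4  0.3 -0.1] grip 1.0000028129798413 0.0 jig [[ 25.8 -95.8]]
A [ 0.0705  0.2009 -0.0422]
B [ 0.0704  0.2709 -0.0422]
G [0.0008 0.0018 0.0018]
```

Emit:
apply_moves:
  dp:
    - [0,0.001,0.001]
    - [0,0,0]
    - [0,0,0]
    - [0,0,0]
    - [0,0,0]
    - [0,0,0]
    - [0,0,0]
    - [0,0,0]
    - [0,0,0]
  twist:
    - [0,0,0]
    - [0,0,0]
    - [0,0,0]
    - [0,0,0]
    - [0,0,0]
    - [0,0,0]
    - [0,0,0]
    - [0,0,0]
    - [0,0,0]
  fingers: [0.4,0.6,0.8,0.8,0.8,0.8,0.8,0.8,0.8]
  newtons: 30

```text
time: 6.8
position: [0.5575, -0.0258, 0.0517]
tool_rot: [0.292, 3.127, 0.002]
ft_force: [1.0, 3.0, -1.4]
grip_width: 0.409
grip_force: 30.0
```

```bash
python3 d.py; python3 - <<'E'
from h import *
im=get_image('top')[150:220,190:290,::-1]
cv2.imwrite('pics/t3.png',cv2.resize(im,None,fx=7,fy=7,interpolation=cv2.INTER_CUBIC))
E
```

```text
6.8 [ 0.55745641 -0.02584139  0.05174424] err twist [0.002 0.001 0.001] F [ 1.   3.  -1.4] grip 0.40880576567985666 29.988773446530104 jig [[ 25.8 -94.2]]
A [ 0.0706  0.1993 -0.043 ]
B [ 0.0705  0.2693 -0.0429]
G [0.0008 0.0002 0.0007]
```

View pics/t3.png

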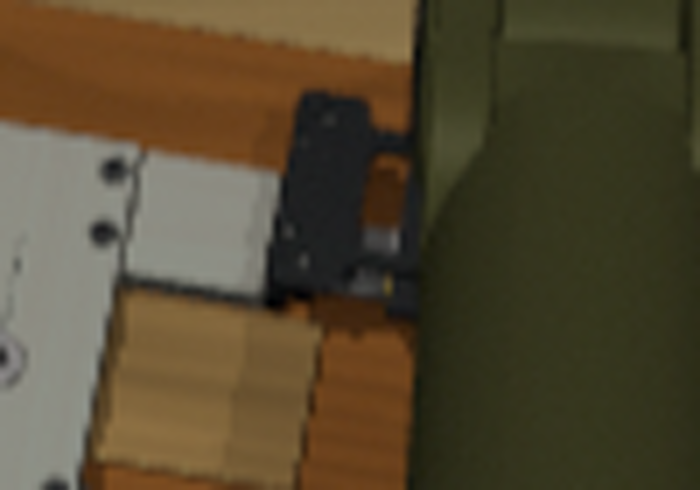

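Opening 35.6 mm and a 3 N pull along +y show that the button is in and the arm is free (the arm covers the handle in this view). Reading is about 76 mm. Draw out by 74 mm.

Emit:
apply_moves:
  dp:
    - [0,-0.005,0]
    - [0,-0.01,0]
    - [0,-0.012,0]
    - [0,-0.012,0]
    - [0,-0.012,0]
    - [0,-0.011,0]
    - [0,-0.008,0]
    - [0,-0.004,0]
    - [0,0,0]
    - [0,0,0]
  twist:
    - [0,0,0]
    - [0,0,0]
    - [0,0,0]
    - [0,0,0]
    - [0,0,0]
    - [0,0,0]
    - [0,0,0]
    - [0,0,0]
    - [0,0,0]
    - [0,0,0]
  fingers: [0.8,0.8,0.8,0.8,0.8,0.8,0.8,0.8,0.8,0.8]

```text
time: 7.85
position: [0.5435, -0.0999, 0.0517]
tool_rot: [0.293, 3.128, -0.0]
ft_force: [2.8, 2.6, 1.2]
grip_width: 0.412
grip_force: 30.0
```

```bash
python3 d.py; python3 - <<'E'
from h import *
a=get_image('scene');b=get_image('top')
np.savez('f.npz',a=a,b=b)
A=cv2.resize(a[165:235,215:335,::-1],None,fx=6,fy=6,interpolation=cv2.INTER_CUBIC)
cv2.imwrite('pics/s4.png',A)
cv2.imwrite('pics/t4.png',cv2.resize(b[150:225,200:300,::-1],None,fx=7,fy=7,interpolation=cv2.INTER_CUBIC))
E
```

```text
7.85 [ 0.54347756 -0.0999287   0.05170625] err twist [-0.  0.  0.] F [2.8 2.6 1.2] grip 0.41166488632514425 29.997003176249564 jig [[  25.8 -169.6]]
A [ 0.0708  0.2746 -0.0433]
B [ 0.0708  0.3446 -0.0433]
G [0.0008 0.0756 0.0007]
```

View pics/s4.png

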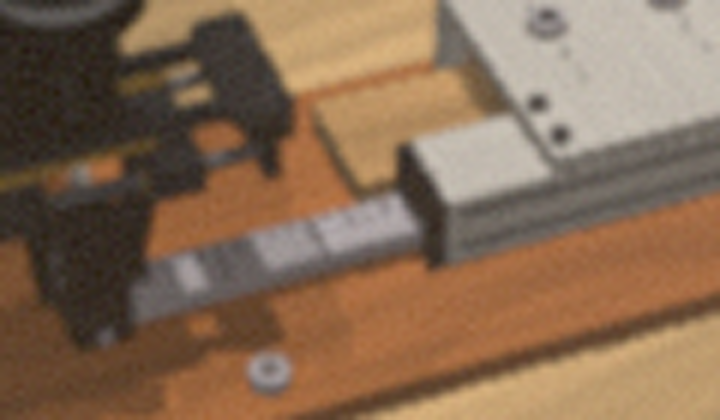

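View pics/t4.png

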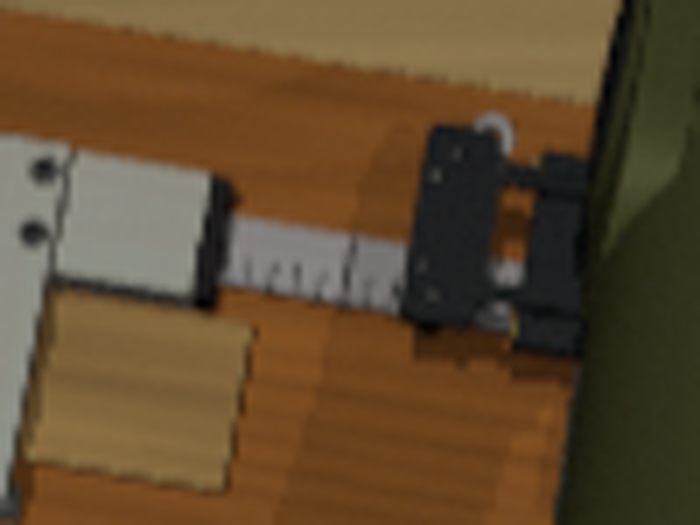

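Top view: the 100 line crosses at x≈349, shorter lines at about 323, 296, 271 and 247, and the collar edge is at x≈230. Scene view: the 100 line is at about (319,240), the collar edge at about (425,225). I'll read the line positions from brightness profiles along the bar.

```bash
python3 - <<'E'
from h import *
f=np.load('f.npz')
ys=np.arange(-75,10,1.0)
for n,k in(('top','b'),('scene','a')):
    g=cv2.GaussianBlur(cv2.cvtColor(f[k],cv2.COLOR_RGB2GRAY).astype(np.float32),(0,0),.5)
    for name,xs in (('front',np.arange(14,19)),('back',np.arange(27,36,2))):
        P=np.zeros(len(ys))
        for x in xs:
            w=np.array([[*J2W(x,y),.038] for y in ys]);uv=proj(n,w).astype(np.float32)
            P+=cv2.remap(g,uv[:,:1],uv[:,1:],1)[:,0]/len(xs)
        print(n,name,[f'{int(y)}:{int(p)}' for y,p in zip(ys,P)])
E
```

```text
top front ['-75:61', '-74:72', '-73:80', '-72:87', '-71:95', '-70:101', '-69:105', '-68:109', '-67:111', '-66:110', '-65:110', '-64:106', '-63:101', '-62:96', '-61:98', '-60:102', '-59:106', '-58:108', '-57:108', '-56:108', '-55:102', '-54:94', '-53:87', '-52:94', '-51:103', '-50:112', '-49:117', '-48:121', '-47:124', '-46:124', '-45:122', '-44:119', '-43:114', '-42:109', '-41:109', '-40:114', '-39:119', '-38:122', '-37:122', '-36:122', '-35:119', '-34:113', '-33:106', '-32:106', '-31:112', '-30:118', '-29:122', '-28:124', '-27:126', '-26:124', '-25:121', '-24:117', '-23:113', '-22:109', '-21:107', '-20:112', '-19:117', '-18:121', '-17:122', '-16:123', '-15:122', '-14:116', '-13:110', '-12:107', '-11:112', '-10:118', '-9:121', '-8:121', '-7:121', '-6:117', '-5:107', '-4:97', '-3:84', '-2:70', '-1:55', '0:45', '1:38', '2:32', '3:30', '4:30', '5:30', '6:32', '7:37', '8:42', '9:64']
top back ['-75:77', '-74:94', '-73:103', '-72:109', '-71:113', '-70:114', '-69:115', '-68:116', '-67:116', '-66:116', '-65:115', '-64:115', '-63:115', '-62:115', '-61:115', '-60:115', '-59:115', '-58:114', '
[... 1807 characters left out ...]
', '-57:144', '-56:141', '-55:139', '-54:136', '-53:133', '-52:132', '-51:133', '-50:136', '-49:141', '-48:148', '-47:154', '-46:159', '-45:162', '-44:164', '-43:164', '-42:164', '-41:164', '-40:163', '-39:163', '-38:162', '-37:162', '-36:162', '-35:162', '-34:162', '-33:162', '-32:162', '-31:162', '-30:162', '-29:162', '-28:162', '-27:162', '-26:162', '-25:162', '-24:163', '-23:163', '-22:163', '-21:163', '-20:163', '-19:164', '-18:164', '-17:164', '-16:163', '-15:163', '-14:163', '-13:163', '-12:164', '-11:164', '-10:164', '-9:163', '-8:162', '-7:159', '-6:156', '-5:150', '-4:142', '-3:133', '-2:122', '-1:111', '0:99', '1:89', '2:79', '3:71', '4:65', '5:59', '6:56', '7:53', '8:52', '9:52']
```

Measured against the collar edge, the 100 line is 51 mm out in both views, so the reading is about 151 mm. Nudge in 1 mm and let it settle.

Emit:
apply_moves:
  dp:
    - [0,0.001,0]
    - [0,0,0]
    - [0,0,0]
    - [0,0,0]
    - [0,0,0]
  twist:
    - [0,0,0]
    - [0,0,0]
    - [0,0,0]
    - [0,0,0]
    - [0,0,0]
  fingers: [0.8,0.8,0.8,0.8,0.8]

```text
time: 8.45
position: [0.5437, -0.0986, 0.0517]
tool_rot: [0.292, 3.127, 0.0]
ft_force: [1.9, 3.5, 0.5]
grip_width: 0.413
grip_force: 30.0
```

```bash
python3 d.py; python3 -c "
from bench import ctrl
print(ctrl.close_job())"
```

```text
8.45 [ 0.54374458 -0.09858901  0.0517236 ] err twist [0.    0.    0.001] F [1.9 3.5 0.5] grip 0.4126149663788313 29.99362299218774 jig [[  25.9 -168.2]]
A [ 0.0707  0.2733 -0.0432]
B [ 0.0707  0.3433 -0.0432]
G [0.0008 0.0742 0.0007]
the job is handed in; nothing more can be done
None
```

Job handed in at 8.5 s: both bushes are pressed home, and the gripper is holding the arm at about 150 mm with a 30 N grip and the button squeezed in; the hand-in returned no verdict.

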